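Clamp a grinder's coolant pipe with a U-bolt

ROBOT

A 7-joint arm with a two-finger parallel gripper is mounted at the origin on the work surface. World frame = base frame: x ahead of the robot, y to its left, z up, the work surface at z = 0. Lengths are in mm, angles in rad, forces in N, time in s.
With the tool pointing down it reaches from about 400 to 875 mm from the base axis. Payload 4.4 kg.
Tool frame: the origin (TCP) lies midway between the tips of the shut fingers; the grasp point (between the pads) lies ctrl.grip_depth behind it (ctrl.grip_depth is the distance from the TCP to the grasp point, in mm); z points along the fingers, y is the line along which they close (so a half turn about z gives the same grasp; the last joint's range is limited). The gripper opens to 85 mm and grips with 20 to 120 N. Pads are 22 mm wide; open, the fingers measure 114 mm over their backs; the gripper's body (76 mm by 85 mm) begins 54 mm behind the grasp point. The pads swing forward as they close: fully open they stand 13 mm farther back than shut.
Start: joints at [-1.333, 0.628, 0.038, 1.517, -0.027, 0.996, -0.02], TCP at [194.422, 620.256, 231.313] pointing down, gripper open.
Joint ranges: [-3.06, 3.06], [-0.37, 2.12], [-1.25, 1.32], [0.18, 2.47], [-1.1, 4.24], [0.23, 1.98], [-2.94, 2.94]. Speed limits (rad/s): [2.57, 2.57, 3.14, 3.14, 3.14, 3.14, 3.14].

INTERFACE

Orientations are given as [roll, pitch, yaw] about the fixed x, y, z axes, in that order (R = Rz(yaw) Ry(pitch) Rx(roll)).
In Python, from cell import ctrl gives the robot as it stands.
- The arm moves only by the tool carry_out, never from a script. Its argument "deltas" is one flat list of numbers, 7 for each row, row after row: the turn, a rotation vector about the tool's x, y, z in degrees, then the shift along the tool's x, y, z in m, then the closure, from -1 (fully open) to 1 (shut). In form: [wx, wy, wz, dx, dy, dz, claw, wx, wy, wz, dx, dy, dz, claw, ...]. A call has 1 to 12 rows; each row shifts and turns the commanded pose from where the row before left it, along the tool's axes as they then stand; what a row does not reach is not made up. A row lasts 1/8 s, in which the tool goes at most 62.5 mm and 10.7 degrees, less where a joint would pass 70% of its speed; a pose out of reach is approached as far as the arm can. A call with a gripper value outside its range is refused whole. The fingers move at their own pace and stop on an object; the grip force is fixed at half the most. Time passes only in rows, so rows that do not move let the fingers close. It gives the time, the measured TCP pose, the force, the opening and the grip force at its end, in the units of the state.
- ctrl.read_state(): the state, without advancing time (a new reading comes with each control period).
- ctrl.get_image(name): name is "scene" or "top"; returns the picture (420x560x3 uint8, red, green, blue); there is no depth.
- ctrl.calibration(name): a dict with "mtx" (3x3 intrinsics, pixels), "distortion" ([k1, k2, p1, p2, k3] as OpenCV has them; the pictures are not rectified), "R" (3x3) and "t" (3): a world point X has camera coordinates R X + t. Camera axes: x right, y down, z forward; pixel columns grow to the right and rows downward; lengths in mm; the calibration is good to about 2 mm. A picture is of the moment at which its call begins. calibration takes no time and is no camera call.
- ctrl.finish_job(): hands the job in; it is judged then, once.
The state is a dict: "clock": time; "qpos": joint angles; "qd": joint speeds; "tau": joint torques, N m; "eef_pos": TCP position; "tool_rot": TCP orientation; "force": force on the tool from outside, world axes, zero at the start; "torque": the same for the moment, N m; "width": finger opening in mm; "gripper_force": force on a finger pad.
Only numpy, scipy, OpenCV 4.12 (cv2) and the standard library are available. Lean on these libraries where they do the work, as an engineer would, in place of code of your own. Each camera call takes 0.05 s, during which the arm holds its last target. There are 200 camera calls.

TASK

Swing the loose coolant pipe back over its bracket, so that the rubber sleeve lies on the saddle between the two bracket holes. Then take the U-bolt that fits this pipe from the hanging bar, feel both its legs into the two holes at once, around the sleeve, and press it down past the spring clips until its bow grips the rubber firmly and stays gripping when you let go. Do not ram the legs against the bracket or squash the rubber flat, and leave the other U-bolt, the jug, the tray and the spanner where they are.

Things in the scene. Friction and masses are not known exactly. Their poses are not given: they have to be found in the camera images.
- ubolt: The U-bolt that fits: bare steel bar 8 mm thick, legs 40 mm apart on centres (48 mm over the outside, 32 mm inside). Origin: underside of the top of the bow. z up, x from leg to leg, legs along -z. The legs are straight from 16 mm below the origin and end 66 mm below it, flat with a 1 mm bevel. 85 g. Starts hung over the bar, x across it, left or right of the other.
- spare_ubolt: The wider U-bolt, too big for this pipe, hanging on the same bar: 8 mm bar, legs 54 mm apart on centres, ends 80 mm below the origin. Origin and axes as the other. It stays where it hangs.
- rack: Fixed hanging bar: a level 14 mm round bar, 200 mm long, along the rack's y, its top 112 mm above the bench, on a post at each end. Origin on the bench under the bar's middle. The two U-bolts hang astride it about 45 mm either side of the middle.
- bracket: Fixed steel clamp bracket. Origin: on the bench under its middle; y along the clamped pipe. Its 6 mm drilled plate (90 x 52, top 72 mm up) has two 9 mm holes at x = +-20, y = 0 and a flat saddle 8 high, 22 wide. It is screwed on through slots and sits up to 5 mm off either way along x: not in this pose, to be felt. A spring clip under each hole grips the leg: both take 5 to 13 N to push through.
- standpipe: Fixed coolant standpipe on a round flange, with the swivelling pipe on top. Origin: on the bench, on the swivel axis. With the pipe joint at 0 the pipe runs along its -y. Pipe: 21 mm steel, axis 94 mm above the bench, bare at 210 to 270 mm from the swivel axis. Black rubber sleeve: 28.4 mm thick, at 137 to 203 mm, top 108.4 mm up; it yields about 1 mm per 10 N under the bow, flat at 1.6 mm.
- pipe (a joint): Angle of the pipe about the vertical swivel axis (rad). 0: along the standpipe's -y, within about 0.06 of where it lies over the bracket, whose centre is 160 to 180 mm from the axis. Grows counterclockwise from above, the nozzle moving to the standpipe's +x. Starts at 0.2 to 0.45, stays where it is left; under 1.5 N at the sleeve moves it.
- jug: Bystander: open clear plastic jug, 84 mm wide, 95 mm high, empty and light. Origin: centre of its underside.
- tray: Bystander: dark steel coolant tray with small blade blanks, 140 x 250 x 30 mm. Origin: centre of its underside.
- spanner: Bystander: open-ended spanner, 170 mm long, lying flat on the bench. Origin near its middle.
There are look-alikes about, which are no part of the job. Leave any orange look-alike of the bracket alone.

How it is judged (in metres and radians):
On the way, in this order (a step that is already met when the one before it is completed fails the run):
1. the pipe is swung back over the bracket (value of joint pipe between -0.07 and 0.07 rad), for 0.2 s.
2. both legs of the U-bolt are in the two bracket holes, around the pipe (x of ubolt in the frame of bracket between -0.009 and 0.009 m and y of ubolt in the frame of bracket between -0.004 and 0.004 m and angle between ubolt's own z axis and vertical below 0.12 rad and angle between the x axis of ubolt and the x axis of bracket, either way round below 0.12 rad and z of ubolt in the frame of bracket below 0.132 m), for 0.1 s.
At the end, for the whole second after the job is handed in: The U-bolt stands upright over the bracket, square to it (7 deg), both legs through the holes, origin under 109 mm above the bracket's foot, at rest and released, its bow bearing on the pipe's rubber with more than 3 N (x of ubolt in the frame of bracket between -0.009 and 0.009 m and y of ubolt in the frame of bracket between -0.004 and 0.004 m and angle between ubolt's own z axis and vertical below 0.12 rad and angle between the x axis of ubolt and the x axis of bracket, either way round below 0.12 rad and z of ubolt in the frame of bracket below 0.109 m and contact force between ubolt and standpipe above 3 N and linear speed of ubolt below 0.02 m/s); the robot touches nothing.
It fails at once if the bow presses on the pipe's rubber with over 14 N (squashed flat) (contact force between ubolt and standpipe above 14 N).
It fails at once if the legs are rammed against the bracket with over 30 N (contact force between ubolt and bracket above 30 N).
It fails at once if the spare U-bolt, the jug, the tray or the spanner shifted by over 30 mm (distance of any of spare_ubolt, jug, tray, spanner from where it was at the start of the episode above 0.03 m).
It also fails if it takes over 72 s, if anything falls off the work surface, if the arm or the gripper's body presses on something with over 40 N, if the wrist force passes 120 N, or if a joint passes its speed limit or range.

## Working session

There is one attempt and no reset: what is moved stays moved. The work goes in short steps, Python scripts to look and compute and a tool call to move; the robot and the scene stay as the last step left them, time stands still between calls to the robot, and variables do not carry over. Pictures are saved under pics/ and viewed, at most 10 in all, crops included, and the job is handed in when it is done.

Besides the shell and the picture viewer there is one more tool, called after "Emit:" in YAML: its name, and indented under it one key for each argument. carry_out: Moves the arm, as the interface text tells. Its arguments: {"type":"object","properties":{"deltas":{"type":"array"}},"required":["deltas"]}

```bash
mkdir -p pics; ls
python3 - <<'E'
from cell import ctrl
import cv2
for n in("scene","top"):
    cv2.imwrite(f"pics/{n}0.png",ctrl.get_image(n)[:,:,::-1])
    c=ctrl.calibration(n); print(n,c)
s=ctrl.read_state();print(s,ctrl.grip_depth)
E
```

```text
pics
scene {'mtx': array([[463.00263948,   0.        , 280.1557855 ],
       [  0.        , 463.00263948, 201.053347  ],
       [  0.        ,   0.        ,   1.        ]]), 'distortion': array([-0.14541124,  0.        ,  0.        ,  0.        ,  0.        ]), 'R': array([[-0.84883883,  0.52817433,  0.02246147],
       [ 0.30492804,  0.52387879, -0.79534263],
       [-0.43184665, -0.66826858, -0.60574382]]), 't': array([ 396.59643929,  -88.84019095, 1369.67205135])}
top {'mtx': array([[410.45212656,   0.        , 279.97672941],
       [  0.        , 410.45212656, 209.91400992],
       [  0.        ,   0.        ,   1.        ]]), 'distortion': array([-0.04968172,  0.        ,  0.        ,  0.        ,  0.        ]), 'R': array([[-0.02851764, -0.99950305, -0.01343103],
       [-0.99360639,  0.02981266, -0.10889241],
       [ 0.10923871,  0.0102398 , -0.9939628 ]]), 't': array([  79.67976474,  483.02739988, 1243.88582956])}
{'clock': 0.1, 'qpos': array([-1.33280264,  0.62923539,  0.03846475,  1.51825374, -0.02702106,
        0.99633882, -0.02002694]), 'qd': array([-0.00111594, -0.00144484,  0.00233991, -0.00447959, -0.00099624,
        0.00015445,  0.00014041]), 'tau': array([ 3.16828606e-03, -5.64534509e+01,  1.23075027e+00, -1.93973440e+01,
        1.13699469e-02,  5.44784241e-03, -1.93241442e-05]), 'eef_pos': array([194.24969478, 619.70493257, 230.49780903]), 'tool_rot': array([-3.13987572e+00,  1.04904720e-05,  2.83774473e+00]), 'force': array([ 0.69913301, -0.28942867, -0.69768661]), 'torque': array([ 0.00318054,  0.03243853, -0.03171642]), 'gripper_force': 0.0, 'width': 85.06202996462515} 18.700000000000003
```

View pics/scene0.png

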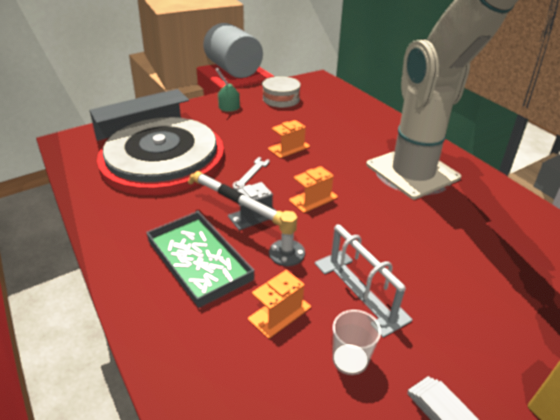

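View pics/top0.png

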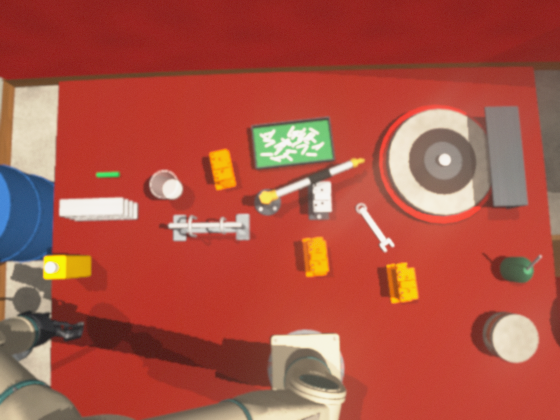

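The grey bracket is at top pixel (320,198), with the standpipe at (267,200) and the pipe's nozzle at (360,160). The rack is at (210,227), the jug at (165,187), the tray at (290,143) and the spanner at (375,227). The orange bracket look-alikes are at (222,168), (315,257) and (402,283), and I'll leave those alone. The two U-bolts hang at scene pixels (345,245) and (378,280).

Run:
```python
import cv2
a=cv2.imread("pics/scene0.png")[215:335,310:420]; cv2.imwrite("pics/c1.png",cv2.resize(a,None,fx=5,fy=5,interpolation=cv2.INTER_CUBIC))
a=cv2.imread("pics/top0.png")[140:250,160:370]; a=cv2.resize(a,(798,418),interpolation=cv2.INTER_CUBIC);cv2.imwrite("pics/c2.png",a)
```

```text
(no output)
```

View pics/c1.png

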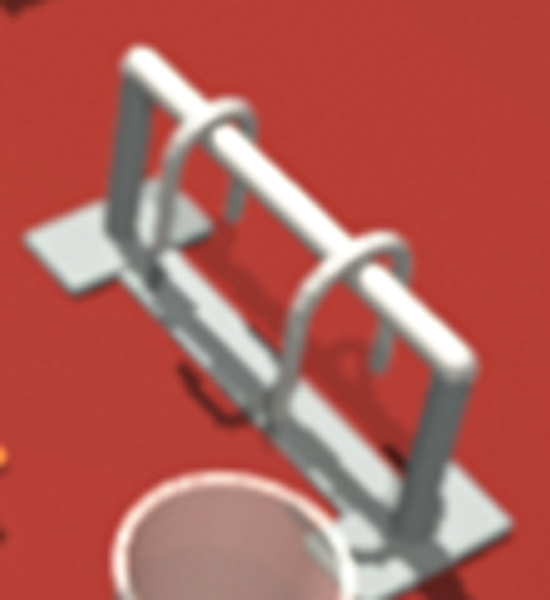

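View pics/c2.png

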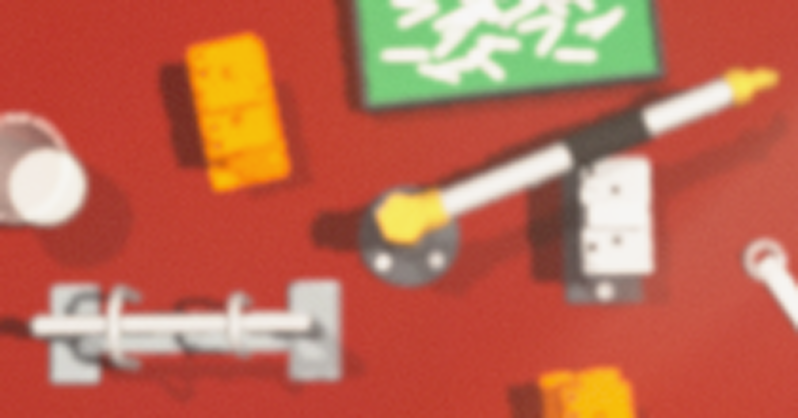

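The narrow U-bolt is the one nearer the standpipe. In the top crop it is at (238,317), spanning 60 px against 81 px for the other at (120,327), which matches 48 mm against 62 mm. The bracket holes are at crop (616,190) and (616,240), and the black sleeve is at (610,137).

```bash
cat > h.py <<'E'
import numpy as np, cv2
from cell import ctrl
def ray(n,p,z):
    c=ctrl.calibration(n); u=cv2.undistortPoints(np.array([[p]],float),c["mtx"],c["distortion"])[0,0]
    R,t=np.array(c["R"]),np.array(c["t"]); C=-R.T@t; d=R.T@np.array([u[0],u[1],1]); return C+d*(z-C[2])/d[2]
def proj(n,X):
    c=ctrl.calibration(n); return cv2.projectPoints(np.array(X,float).reshape(-1,1,3),cv2.Rodrigues(np.array(c["R"]))[0],np.array(c["t"]),c["mtx"],c["distortion"])[0][:,0]
T=lambda x,y,z:ray("top",(160+x/3.8-.4,140+y/3.8-.4),z)
S=lambda x,y,z:ray("scene",(310+x/5-.4,215+y/5-.4),z)
E
python3 - <<'E'
from h import *
np.set_printoptions(precision=1,suppress=True)
print("bar T",T(32,327,105),T(318,322,105)); print("bar S",S(140,58,108),S(462,362,108))
print("ub T",T(238,320,118),"spare",T(118,328,118)); print("ub S",S(225,115,114),"spare",S(370,250,114))
for z in (6,):print("flange",T(408,238,z))
for p in [(450,200),(572,152),(645,122),(735,90)]:print("pipe",T(*p,94))
for p in [(616,190),(616,240),(585,272),(653,272),(650,158)]:print("br",T(*p,72))
print("swivel nut",T(403,218,105))
E
python3 - <<'E'
import cv2
a=cv2.imread("pics/scene0.png")[155:275,180:330]; cv2.imwrite("pics/c3.png",cv2.resize(a,None,fx=5,fy=5,interpolation=cv2.INTER_CUBIC))
E
```

```text
bar T [440.2 392.2 105. ] [437.7 172.2 105. ]
bar S [437.7 182.  108. ] [440.3 385.6 108. ]
ub T [440.  231.4 118. ] spare [436.6 322.7 118. ]
ub S [434.3 234.7 114. ] spare [435.2 326.1 114. ]
flange [513.1 106.1   6. ]
pipe [530.3  69.1  94. ]
pipe [565.2 -26.8  94. ]
pipe [587.1 -84.5  94. ]
pipe [ 610.4 -155.9   94. ]
br [537.7 -61.8  72. ]
br [498.  -60.2  72. ]
br [473.4 -34.9  72. ]
br [471.8 -88.2  72. ]
br [562.5 -89.7  72. ]
swivel nut [515.8 105.4 105. ]
```

View pics/c3.png

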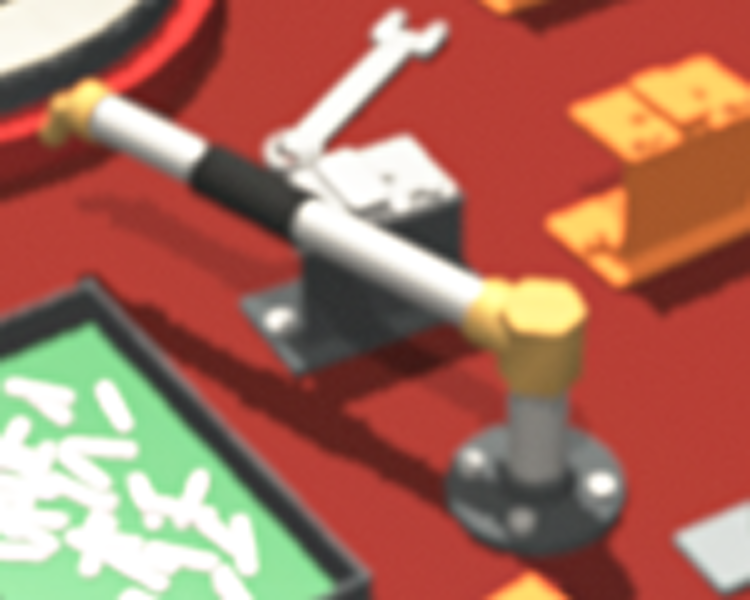

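The scene view agrees: the pipe passes off to one side of the bracket, and its holes are clear. I place the swivel axis at (513.5,105.5), the pipe at about +0.34 rad and the hole midpoint near (517.5,-61). That puts the bracket 167 mm from the axis, which fits the stated range. Next I grasp the bare pipe at r=240.

```bash
cat >> h.py <<'E'
from scipy.spatial.transform import Rotation as Ro
def plan(p,yaw,tilt=0):
    s=ctrl.read_state(); R=Ro.from_euler("xyz",s["tool_rot"]); G=Ro.from_euler("xyz",[np.pi,0,yaw])
    print("t%.2f"%s["clock"],"pos",s["eef_pos"].round(1),"F",s["force"].round(1),"w",round(s["width"],1))
    print("turn deg",np.degrees((R.inv()*G).as_rotvec()).round(2),"then shift m",(G.inv().apply(np.array(p)-s["eef_pos"])/1000).round(4))
E
python3 -c "
from h import *
plan([594,-121,200],1.912); plan([594,-121,78],1.912)"
```

```text
t0.10 pos [194.2 619.7 230.5] F [ 0.7 -0.3 -0.7] w 85.1
turn deg [-9.000e-02  5.000e-02  5.304e+01] then shift m [-0.8318  0.1288  0.0305]
t0.10 pos [194.2 619.7 230.5] F [ 0.7 -0.3 -0.7] w 85.1
turn deg [-9.000e-02  5.000e-02  5.304e+01] then shift m [-0.8318  0.1288  0.1525]
```

Emit:
carry_out:
  deltas: [0, 0, 10.6, 0, 0, 0, -1, 0, 0, 10.6, 0, 0, 0, -1, 0, 0, 10.6, 0, 0, 0, -1, 0, 0, 10.6, 0, 0, 0, -1, 0, 0, 10.6, 0, 0, 0, -1, 0, 0, 0, -0.055, 0.0085, 0.002, -1, 0, 0, 0, -0.055, 0.0085, 0.002, -1, 0, 0, 0, -0.055, 0.0085, 0.002, -1, 0, 0, 0, -0.055, 0.0085, 0.002, -1, 0, 0, 0, -0.055, 0.0085, 0.002, -1, 0, 0, 0, -0.055, 0.0085, 0.002, -1, 0, 0, 0, -0.055, 0.0085, 0.002, -1]

```text
clock: 1.6
eef_pos: [380.1, 275.9, 217.2]
tool_rot: [-3.142, 0.0, 1.913]
force: [0.9, 0.9, 0.3]
width: 85.3
gripper_force: 0.0
```

Emit:
carry_out:
  deltas: [0, 0, 0, -0.055, 0.0085, 0.002, -1, 0, 0, 0, -0.055, 0.0085, 0.002, -1, 0, 0, 0, -0.055, 0.0085, 0.002, -1, 0, 0, 0, -0.055, 0.0085, 0.002, -1, 0, 0, 0, -0.055, 0.0085, 0.002, -1, 0, 0, 0, -0.055, 0.0085, 0.002, -1, 0, 0, 0, -0.055, 0.0085, 0.002, -1, 0, 0, 0, -0.055, 0.0085, 0.002, -1, 0, 0, 0, 0, 0, 0, -1]

```text
clock: 2.72
eef_pos: [591.8, -120.3, 200.8]
tool_rot: [-3.141, 0.004, 1.905]
force: [-0.2, 0.4, 0.3]
width: 85.3
gripper_force: 0.0
```

```bash
python3 -c "
from h import *
plan([594,-121,78],1.912)"
```

```text
t2.73 pos [ 591.8 -120.3  200.8] F [-0.2  0.4  0.3] w 85.3
turn deg [-0.04  0.21 -0.38] then shift m [-0.0013  0.0019  0.1228]
```

Emit:
carry_out:
  deltas: [0, 0, 0, -0.001, 0.002, 0.042, -1, 0, 0, 0, 0, 0, 0.04, -1, 0, 0, 0, 0, 0, 0.04, -1, 0, 0, 0, 0, 0, 0, 1, 0, 0, 0, 0, 0, 0, 1, 0, 0, 0, 0, 0, 0, 1, 0, 0, 0, 0, 0, 0, 1, 0, 0, 0, 0, 0, 0, 1]

```text
clock: 3.72
eef_pos: [594.7, -114.5, 81.3]
tool_rot: [3.139, 0.001, 1.913]
force: [0.2, -0.1, 4.1]
width: 19.2
gripper_force: 58.4
```

```bash
python3 -c "
from h import *
plan([519.3,-134.4,78],1.594)
s=ctrl.read_state();p=s['eef_pos']
print(np.arctan2(p[0]-513.5,105.5-p[1]),np.hypot(p[0]-513.5,p[1]-105.5),s['tool_rot'],s['gripper_force'])"
```

```text
t3.73 pos [ 594.7 -114.5   81.3] F [ 0.2 -0.1  4.1] w 19.2
turn deg [ 0.18  0.05 18.28] then shift m [-0.0181 -0.0758  0.0033]
0.35352066833181606 234.54702484362792 [3.13860365e+00 1.29716817e-03 1.91312106e+00] 58.39837610721588
```

Emit:
carry_out:
  deltas: [0, 0, 2.1, 0.00016, -0.0086, 0, 1, 0, 0, 2.1, 0.00016, -0.0086, 0, 1, 0, 0, 2.1, 0.00016, -0.0086, 0, 1, 0, 0, 2.1, 0.00016, -0.0086, 0, 1, 0, 0, 2.1, 0.00016, -0.0086, 0, 1, 0, 0, 2.1, 0.00016, -0.0086, 0, 1, 0, 0, 2.1, 0.00016, -0.0086, 0, 1, 0, 0, 2.1, 0.00016, -0.0086, 0, 1, 0, 0, 2.1, 0.00016, -0.0086, 0, 1, 0, 0, 0, 0, 0, 0, 1, 0, 0, 0, 0, 0, 0, 1]

```text
clock: 5.1
eef_pos: [518.6, -128.5, 81.2]
tool_rot: [3.138, 0.0, 1.582]
force: [-1.4, 0.5, 8.6]
width: 19.4
gripper_force: 59.2
```

Run:
```python
from h import *
plan([519.1,-129,81],1.588)
cv2.imwrite("pics/s1.png",ctrl.get_image("scene")[:,:,::-1])
```

```text
t5.10 pos [ 518.6 -128.5   81.2] F [-1.4  0.5  8.6] w 19.4
turn deg [ 0.19  0.03 -0.36] then shift m [-0.0005  0.0005  0.0002]
```

Emit:
carry_out:
  deltas: [0, 0, 0, 0, 0, 0, -1, 0, 0, 0, 0, 0, 0, -1, 0, 0, 0, 0, 0, 0, -1, 0, 0, 0, 0, 0, 0, -1, 0, 0, 0, 0, 0, -0.06, -1, 0, 0, 0, 0, 0, -0.06, -1, 0, 0, 0.6, 0.06, -0.013, 0, -1, 0, 0, 0, 0.06, -0.013, 0, -1, 0, 0, 0, 0.06, -0.013, 0, -1, 0, 0, 0, 0.06, -0.013, 0, -1, 0, 0, 0, 0.06, -0.013, 0, -1, 0, 0, 0, 0.06, -0.014, 0, -1]

```text
clock: 6.65
eef_pos: [436.8, 233.6, 199.4]
tool_rot: [3.141, -0.0, 1.572]
force: [0.7, 0.0, -0.2]
width: 85.3
gripper_force: 0.0
```

Run:
```python
from h import *
plan([439,233,79],1.571)
a=ctrl.get_image("top")[:,:,::-1]; cv2.imwrite("pics/t1.png",a)
b=ctrl.get_image("scene")[:,:,::-1]; cv2.imwrite("pics/s2.png",b)
v=np.hstack([cv2.resize(a[145:255,250:370],None,fx=5,fy=5,interpolation=cv2.INTER_CUBIC)[:550,:400*2//2*1+200][:, :400], cv2.resize(b[150:260,215:295],None,fx=5,fy=5,interpolation=cv2.INTER_CUBIC)]); print(v.shape)
cv2.imwrite("pics/v1.png",v)
```

```text
t6.65 pos [436.8 233.6 199.4] F [ 0.7  0.  -0.2] w 85.3
turn deg [ 0.03 -0.01  0.07] then shift m [-0.0006  0.0022  0.1204]
(550, 800, 3)
```

View pics/v1.png

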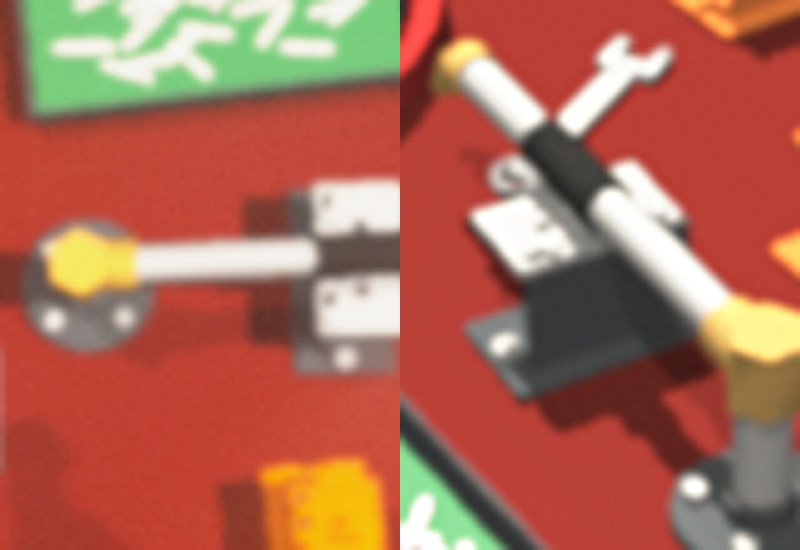

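The pipe now lies over the bracket with the sleeve between the holes, which are at crop (360,228) and (360,289), and the sleeve centreline at (360,255). Now I grasp the narrow U-bolt from outside its legs.

Run:
```python
from h import *
Q=lambda x,y,z:ray("top",(250+x/5-.4,145+y/5-.4),z).round(1)
print("holes",Q(360,228,72),Q(360,289,72),"plate",Q(315,182,72),Q(318,336,72),"sleeve c",Q(350,255,100),"pipe",Q(150,262,97))
```

```text
holes [535.9 -61.4  72. ] [499.1 -60.   72. ] plate [564.7 -35.5  72. ] [471.6 -33.8  72. ] sleeve c [515.8 -52.3 100. ] pipe [515.6  64.8  97. ]
```

Emit:
carry_out:
  deltas: [0, 0, 0, 0, 0.002, 0.04, -1, 0, 0, 0, 0, 0, 0.04, -1, 0, 0, 0, 0, 0, 0.04, -1, 0, 0, 0, 0, 0, 0, -1, 0, 0, 0, 0, 0, 0, 0, 0, 0, 0, 0, 0, 0, 1, 0, 0, 0, 0, 0, 0, 1, 0, 0, 0, 0, 0, 0, 1, 0, 0, 0, 0, 0, 0, 1]

```text
clock: 7.88
eef_pos: [440.5, 232.2, 81.1]
tool_rot: [3.139, -0.002, 1.572]
force: [-0.8, -0.4, 5.7]
width: 45.3
gripper_force: 60.2
```

Run:
```python
from h import *
plan([439,233,79],1.571)
a=ctrl.get_image("top")[:,:,::-1]
b=ctrl.get_image("scene")[:,:,::-1]
v=np.hstack([cv2.resize(a[170:280,170:250],None,fx=5,fy=5,interpolation=cv2.INTER_CUBIC), cv2.resize(b[205:315,320:400],None,fx=5,fy=5,interpolation=cv2.INTER_CUBIC)])
cv2.imwrite("pics/v2.png",v)
```

```text
t7.88 pos [440.5 232.2  81.1] F [-0.8 -0.4  5.7] w 45.3
turn deg [ 0.17 -0.11  0.09] then shift m [ 0.0008 -0.0015  0.0021]
```

View pics/v2.png

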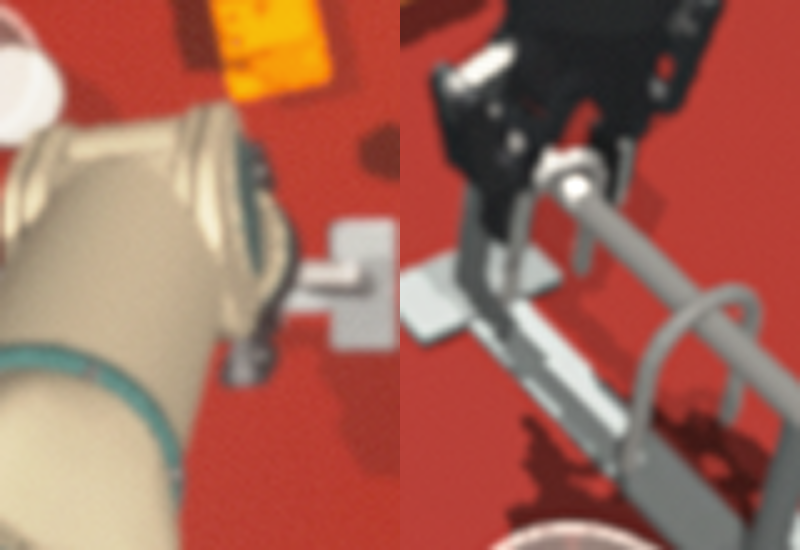

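The reading of 45.3 mm plus the roughly 2 mm bias seen on the 21 mm pipe gives 48 mm, so this is the right bolt; the spare hangs untouched. Now I lift it and carry it over.

Emit:
carry_out:
  deltas: [0, 0, 0, 0, 0, -0.02, 1, 0, 0, 0, 0, 0, -0.04, 1, 0, 0, 0, 0, 0, -0.06, 1, 0, 0, 0, -0.0488, 0.0128, 0, 1, 0, 0, 0, -0.0488, 0.0128, 0, 1, 0, 0, 0, -0.0488, 0.0128, 0, 1, 0, 0, 0, -0.0488, 0.0128, 0, 1, 0, 0, 0, -0.0488, 0.0128, 0, 1, 0, 0, 0, -0.0488, 0.0128, 0, 1, 0, 0, 1.1, 0, 0, 0.04, 1, 0, 0, 0, 0, 0, 0.01, 1, 0, 0, 0, 0, 0, 0, 1]

```text
clock: 9.48
eef_pos: [516.3, -60.1, 149.5]
tool_rot: [-3.141, -0.001, 1.555]
force: [0.0, 0.5, -2.0]
width: 45.1
gripper_force: 61.6
```

Run:
```python
from h import *
plan([517.5,-61,150],1.553)
print(ctrl.read_state()["tool_rot"])
a=ctrl.get_image("top")[:,:,::-1]; b=ctrl.get_image("scene")[:,:,::-1]
cv2.imwrite("pics/t3.png",a);cv2.imwrite("pics/s3.png",b)
cv2.imwrite("pics/v3.png",np.hstack([cv2.resize(a[150:240,290:357],None,fx=6,fy=6,interpolation=cv2.INTER_CUBIC)[:,:400], cv2.resize(b[150:240,222:288],None,fx=6,fy=6,interpolation=cv2.INTER_CUBIC)]))
```

```text
t9.47 pos [516.3 -60.1 149.5] F [ 0.   0.5 -2. ] w 45.1
turn deg [-0.06 -0.03  0.1 ] then shift m [-0.0009  0.0013 -0.0005]
[-3.14062660e+00 -5.62977327e-04  1.55473872e+00]
```

View pics/v3.png

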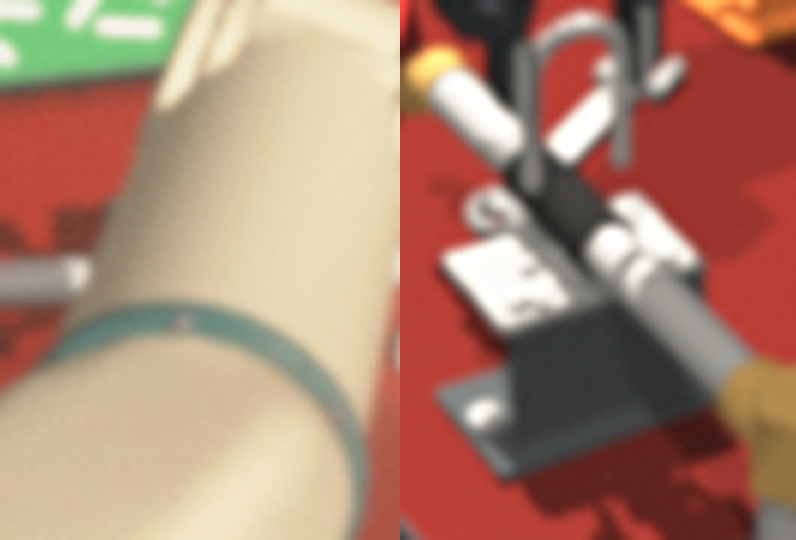

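Run:
```python
from h import *
S3=lambda x,y,z:ray("scene",(222+(x-400)/6-.42,150+y/6-.42),z).round(1)
print("tips",S3(533,184,114.4),S3(622,160,114.4),"bow top",S3(578,20,186))
f=lambda X:(proj("scene",X)-[222,150]+.42)*6+[400,0]
print(f([[537,-61,72],[498,-61,72],[517.5,-61,108.4],[536.3,-61,114.4],[496.3,-61,114.4],[516.3,-61,188.4]]).round(0))
Q=lambda x,y,z:ray("top",(250+x/5-.4,145+y/5-.4),z)
print("marks",f([Q(325,218,72),Q(360,228,72),Q(333,298,72),Q(315,182,72)]).round(0))
b=cv2.imread("pics/s3.png"); a=cv2.imread("pics/t1.png")
cv2.imwrite("pics/v4.png",np.hstack([cv2.resize(a[175:220,305:340],(467,600),interpolation=cv2.INTER_LANCZOS4),cv2.resize(b[180:210,225:241],(320,600),interpolation=cv2.INTER_LANCZOS4)]))
```

```text
tips [534.1 -63.1 114.4] [494.8 -60.1 114.4] bow top [513.5 -60.9 186. ]
[[532. 274.]
 [615. 246.]
 [572. 187.]
 [531. 188.]
 [618. 160.]
 [572.  16.]]
marks [[543. 304.]
 [534. 272.]
 [644. 264.]
 [501. 328.]]
```

View pics/v4.png

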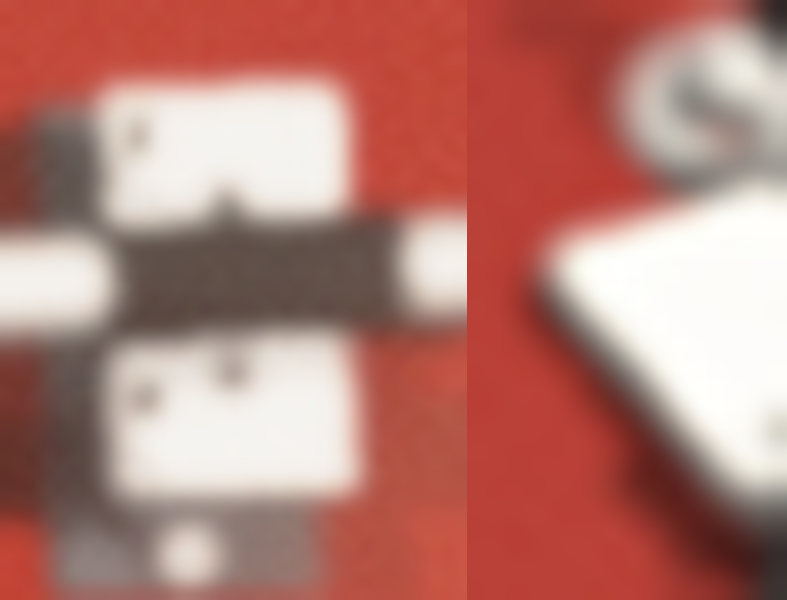

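Emit:
carry_out:
  deltas: [0, 0, 0, 0.0003, 0.0014, 0, 1, 0, 0, 0, 0, 0, 0.012, 1, 0, 0, 0, 0, 0, 0.012, 1, 0, 0, 0, 0, 0, 0.008, 1, 0, 0, 0, 0, 0, 0.004, 1, 0, 0, 0, 0, 0, 0, 1]

```text
clock: 10.32
eef_pos: [517.8, -60.8, 112.9]
tool_rot: [-3.141, 0.0, 1.553]
force: [0.1, -0.4, -0.8]
width: 45.1
gripper_force: 61.6
```

Run:
```python
from h import *
V=lambda x,y,z:ray("top",(305+x/13.33-.5,175+y/13.33-.5),z).round(1)
print("hole2",V(232,370,72),"hole1 vis",V(228,200,72),"plate",V(100,82,72),V(348,80,72),V(357,493,72),V(112,495,72),"sleeve",V(229,215,97),V(229,330,97))
plan([517.7,-59.8,113],1.553)
```

```text
hole2 [499.5 -60.9  72. ] hole1 vis [538.  -61.5  72. ] plate [565.8 -33.8  72. ] [564.6 -89.7  72. ] [470.9 -87.7  72. ] [472.1 -32.9  72. ] sleeve [530.7 -59.3  97. ] [505.2 -58.3  97. ]
t10.32 pos [517.8 -60.8 112.9] F [ 0.1 -0.4 -0.8] w 45.1
turn deg [-0.04  0.    0.  ] then shift m [ 0.001  -0.0001 -0.0001]
```

Emit:
carry_out:
  deltas: [0, 0, 0, 0.0007, 0.0007, 0.001, 1, 0, 0, 0, 0, 0, 0.001, 1, 0, 0, 0, 0, 0, 0.001, 1, 0, 0, 0, 0, 0, 0.001, 1, 0, 0, 0, 0, 0, 0.001, 1, 0, 0, 0, 0, 0, 0.001, 1, 0, 0, 0, 0, 0, 0, 1]

```text
clock: 11.2
eef_pos: [518.8, -60.1, 107.5]
tool_rot: [3.141, -0.0, 1.553]
force: [0.4, -0.1, 2.4]
width: 44.8
gripper_force: 62.1
```

Emit:
carry_out:
  deltas: [0, 0, 0, 0, 0, 0.001, 1, 0, 0, 0, 0, 0, 0, 1]

```text
clock: 11.45
eef_pos: [518.9, -60.2, 107.2]
tool_rot: [3.141, -0.0, 1.553]
force: [-2.4, -0.0, 10.6]
width: 45.3
gripper_force: 62.6
```

Emit:
carry_out:
  deltas: [0, 0, 0, 0, 0.001, 0, 1, 0, 0, 0, 0, 0, 0, 1]

```text
clock: 11.7
eef_pos: [519.0, -60.2, 107.1]
tool_rot: [-3.141, -0.001, 1.553]
force: [-3.1, -0.3, 11.6]
width: 45.2
gripper_force: 62.6
```

Emit:
carry_out:
  deltas: [0, 0, 0, 0, 0.001, 0, 1, 0, 0, 0, 0, 0, 0, 1]

```text
clock: 11.95
eef_pos: [519.1, -60.1, 107.1]
tool_rot: [-3.139, -0.001, 1.553]
force: [-4.8, 0.7, 12.9]
width: 45.4
gripper_force: 62.8
```

Emit:
carry_out:
  deltas: [0, 0, 0, 0, -0.002, 0, 1, 0, 0, 0, 0, -0.001, 0, 1, 0, 0, 0, 0, 0, 0, 1]

```text
clock: 12.32
eef_pos: [518.7, -60.2, 107.3]
tool_rot: [3.139, -0.0, 1.553]
force: [-0.2, 0.5, 8.6]
width: 44.9
gripper_force: 62.3
```

Emit:
carry_out:
  deltas: [0, 0, 0, 0, -0.001, 0, 1, 0, 0, 0, 0, 0, 0, 1]

```text
clock: 12.58
eef_pos: [518.6, -60.2, 107.4]
tool_rot: [3.138, 0.0, 1.553]
force: [-0.1, 0.7, 7.2]
width: 44.9
gripper_force: 62.2
```

Emit:
carry_out:
  deltas: [0, 0, 0, 0, -0.001, 0, 1, 0, 0, 0, 0, 0, 0, 1]

```text
clock: 12.82
eef_pos: [518.4, -60.3, 107.5]
tool_rot: [3.136, 0.001, 1.553]
force: [1.8, 1.0, 6.5]
width: 45.2
gripper_force: 62.1
```

Emit:
carry_out:
  deltas: [0, 0, 0, 0, 0, -0.002, 1, 0, 0, 0, 0, 0, 0, 1]

```text
clock: 13.08
eef_pos: [515.3, -59.9, 108.1]
tool_rot: [-3.141, -0.0, 1.553]
force: [-0.4, 0.3, -0.6]
width: 44.7
gripper_force: 61.6
```

```bash
python3 -c "
from h import *
plan([517,-60.2,108.5],1.553)
print(ctrl.read_state()['tool_rot'])"
```

```text
t13.07 pos [515.3 -59.9 108.1] F [-0.4  0.3 -0.6] w 44.7
turn deg [-0.04 -0.    0.01] then shift m [-0.0003  0.0017 -0.0004]
[-3.14085161e+00 -5.31813671e-05  1.55319326e+00]
```

Emit:
carry_out:
  deltas: [0, 0, 0, 0, 0, 0.001, 1, 0, 0, 0, 0, 0, 0, 1]

```text
clock: 13.32
eef_pos: [515.5, -60.0, 107.4]
tool_rot: [-3.141, -0.0, 1.553]
force: [-1.0, 0.9, 4.5]
width: 44.9
gripper_force: 62.2
```

Emit:
carry_out:
  deltas: [0, 0, 0, 0, 0.001, 0, 1, 0, 0, 0, 0, 0, 0, 1]

```text
clock: 13.58
eef_pos: [515.6, -60.0, 107.4]
tool_rot: [-3.139, -0.001, 1.553]
force: [-1.7, -0.4, 6.5]
width: 45.0
gripper_force: 62.2
```

Emit:
carry_out:
  deltas: [0, 0, 0, 0, 0.001, 0, 1, 0, 0, 0, 0, 0, 0, 1]

```text
clock: 13.82
eef_pos: [515.8, -60.0, 107.3]
tool_rot: [-3.138, -0.001, 1.553]
force: [-3.6, -0.1, 6.7]
width: 45.3
gripper_force: 62.3
```

Emit:
carry_out:
  deltas: [0, 0, 0, 0, 0.001, 0, 1, 0, 0, 0, 0, 0, 0, 1]

```text
clock: 14.08
eef_pos: [515.9, -59.9, 107.2]
tool_rot: [-3.136, -0.001, 1.553]
force: [-4.6, -0.1, 8.3]
width: 45.1
gripper_force: 62.4
```

Emit:
carry_out:
  deltas: [0, 0, 0, 0, 0.001, 0, 1, 0, 0, 0, 0, 0, 0, 1]

```text
clock: 14.32
eef_pos: [516.0, -59.9, 107.2]
tool_rot: [-3.134, -0.001, 1.553]
force: [-7.6, -1.2, 12.0]
width: 45.4
gripper_force: 62.6
```

Emit:
carry_out:
  deltas: [0, 0, 0, 0, 0.001, 0, 1, 0, 0, 0, 0, 0, 0, 1]

```text
clock: 14.58
eef_pos: [516.1, -59.9, 107.1]
tool_rot: [-3.133, -0.002, 1.553]
force: [-8.8, 0.0, 12.4]
width: 45.1
gripper_force: 62.8
```

Emit:
carry_out:
  deltas: [0, 0, 0, 0, 0.001, 0, 1, 0, 0, 0, 0, 0, 0, 1]

```text
clock: 14.82
eef_pos: [516.2, -59.9, 107.1]
tool_rot: [-3.131, -0.002, 1.553]
force: [-10.7, -0.5, 13.5]
width: 44.8
gripper_force: 62.9
```

Emit:
carry_out:
  deltas: [0, 0, 0, 0, 0, -0.0015, 1, 0, 0, 0, -0.0012, -0.0028, 0, 1, 0, 0, 0, 0, 0, 0, 1]

```text
clock: 15.2
eef_pos: [519.0, -61.3, 108.6]
tool_rot: [3.141, 0.0, 1.553]
force: [-0.0, -0.2, -1.0]
width: 45.2
gripper_force: 61.6
```

Emit:
carry_out:
  deltas: [0, 0, 0, 0, 0, 0.0017, 1, 0, 0, 0, 0, 0, 0, 1]

```text
clock: 15.45
eef_pos: [519.4, -61.4, 107.4]
tool_rot: [3.141, 0.0, 1.553]
force: [0.0, 0.2, 3.8]
width: 44.9
gripper_force: 62.2
```

Emit:
carry_out:
  deltas: [0, 0, 0, -0.0013, 0, -0.0015, 1, 0, 0, 0, 0, 0, 0.0015, 1, 0, 0, 0, 0, 0, 0, 1]

```text
clock: 15.82
eef_pos: [519.2, -62.7, 107.3]
tool_rot: [3.141, 0.0, 1.553]
force: [-0.8, -0.7, 2.8]
width: 45.2
gripper_force: 62.3
```

Emit:
carry_out:
  deltas: [0, 0, 0, 0.0037, 0, -0.0015, 1, 0, 0, 0, 0, 0, 0.0015, 1, 0, 0, 0, 0, 0, 0, 1]

```text
clock: 16.2
eef_pos: [518.9, -58.3, 107.4]
tool_rot: [-3.142, -0.001, 1.554]
force: [-1.0, 0.6, 5.6]
width: 45.3
gripper_force: 62.2
```

Emit:
carry_out:
  deltas: [0, 0, 0, 0.0013, 0, -0.0015, 1, 0, 0, 0, 0, 0, 0.0015, 1, 0, 0, 0, 0, 0, 0, 1]

```text
clock: 16.58
eef_pos: [519.1, -57.5, 107.4]
tool_rot: [3.141, -0.0, 1.553]
force: [-1.4, 1.4, 6.0]
width: 45.3
gripper_force: 62.2
```

Emit:
carry_out:
  deltas: [0, 0, 0, -0.003, 0.003, -0.0016, 1, 0, 0, 0, 0, 0, 0, 1]

```text
clock: 16.82
eef_pos: [522.0, -60.9, 108.5]
tool_rot: [-3.141, 0.0, 1.553]
force: [-0.2, 1.0, -1.8]
width: 44.8
gripper_force: 61.7
```

Emit:
carry_out:
  deltas: [0, 0, 0, 0, 0.002, 0, 1, 0, 0, 0, 0, 0, 0, 1]

```text
clock: 17.08
eef_pos: [523.1, -60.7, 108.3]
tool_rot: [-3.14, -0.0, 1.553]
force: [-1.9, -0.3, -0.3]
width: 45.2
gripper_force: 61.7
```

Emit:
carry_out:
  deltas: [0, 0, 0, 0, 0.002, 0, 1, 0, 0, 0, 0, 0, 0, 1]

```text
clock: 17.32
eef_pos: [523.5, -60.6, 108.2]
tool_rot: [-3.137, -0.001, 1.553]
force: [-5.1, -0.9, 0.6]
width: 44.9
gripper_force: 61.9
```

Emit:
carry_out:
  deltas: [0, 0, 0, 0, 0.002, 0, 1, 0, 0, 0, 0, 0, 0, 1]

```text
clock: 17.58
eef_pos: [523.8, -60.6, 108.0]
tool_rot: [-3.133, -0.001, 1.553]
force: [-8.3, -1.3, 3.6]
width: 44.9
gripper_force: 62.1
```

Emit:
carry_out:
  deltas: [0, 0, 0, 0, -0.006, 0, 1, 0, 0, 0, 0, -0.006, 0, 1, 0, 0, 0, 0, 0, 0, 1]

```text
clock: 17.95
eef_pos: [516.4, -60.4, 109.0]
tool_rot: [3.14, 0.0, 1.553]
force: [-0.8, 0.7, -0.5]
width: 44.7
gripper_force: 61.8
```

Emit:
carry_out:
  deltas: [0, 0, 0, 0, -0.002, 0, 1, 0, 0, 0, 0, 0, 0, 1]

```text
clock: 18.2
eef_pos: [514.4, -60.5, 108.9]
tool_rot: [3.141, 0.0, 1.553]
force: [0.4, -0.3, 0.2]
width: 45.2
gripper_force: 61.8
```

Emit:
carry_out:
  deltas: [0, 0, 0, 0, -0.002, 0, 1, 0, 0, 0, 0, 0, 0, 1]

```text
clock: 18.45
eef_pos: [512.5, -60.5, 108.8]
tool_rot: [3.14, 0.0, 1.553]
force: [2.3, 0.0, -1.0]
width: 44.8
gripper_force: 61.8
```

Emit:
carry_out:
  deltas: [0, 0, 0, 0, -0.002, 0, 1, 0, 0, 0, 0, 0, 0, 1]

```text
clock: 18.7
eef_pos: [512.1, -60.6, 109.0]
tool_rot: [3.137, 0.001, 1.553]
force: [6.1, 0.2, -3.9]
width: 45.5
gripper_force: 62.0
```

Emit:
carry_out:
  deltas: [0, 0, 0, 0, 0.0072, 0, 1, 0, 0, 0, 0, 0, 0.0018, 1, 0, 0, 0, 0, 0, 0, 1]

```text
clock: 19.08
eef_pos: [517.2, -60.5, 107.3]
tool_rot: [3.141, -0.0, 1.553]
force: [0.2, 0.5, 5.8]
width: 45.1
gripper_force: 62.9
```

Emit:
carry_out:
  deltas: [0, 0, 0, -0.0012, 0, -0.0015, 1, 0, 0, 0, 0, 0, 0.0015, 1, 0, 0, 0, 0, 0, 0, 1]

```text
clock: 19.45
eef_pos: [516.6, -61.9, 107.2]
tool_rot: [-3.141, -0.0, 1.553]
force: [-1.1, 0.1, 6.8]
width: 45.2
gripper_force: 63.2
```

Emit:
carry_out:
  deltas: [0, 0, 0, -0.0012, 0, -0.0015, 1, 0, 0, 0, 0, 0, 0.0015, 1, 0, 0, 0, 0, 0, 0, 1]

```text
clock: 19.82
eef_pos: [517.0, -63.1, 106.9]
tool_rot: [-3.142, 0.0, 1.553]
force: [-1.6, 0.5, 3.0]
width: 45.2
gripper_force: 62.9
```

Emit:
carry_out:
  deltas: [0, 0, 0, -0.0012, 0, -0.0015, 1, 0, 0, 0, 0, 0, 0.0015, 1, 0, 0, 0, 0, 0, 0, 1]

```text
clock: 20.2
eef_pos: [517.0, -64.1, 106.6]
tool_rot: [-3.141, 0.0, 1.553]
force: [-0.1, -0.9, -1.9]
width: 45.4
gripper_force: 62.4
```

Emit:
carry_out:
  deltas: [0, 0, 0, -0.0012, 0, -0.0015, 1, 0, 0, 0, 0, 0, 0.0015, 1, 0, 0, 0, 0, 0, 0, 1]

```text
clock: 20.58
eef_pos: [517.1, -65.3, 106.9]
tool_rot: [3.141, -0.0, 1.553]
force: [0.6, -0.5, 0.0]
width: 45.3
gripper_force: 62.6
```

```bash
python3 -c "
from h import *
plan([517.8,-60.6,107],1.553)"
```

```text
t20.57 pos [517.1 -65.3 106.9] F [ 0.6 -0.5  0. ] w 45.3
turn deg [ 0.01 -0.    0.01] then shift m [ 0.0047  0.0006 -0.0001]
```

Emit:
carry_out:
  deltas: [0, 0, 0, 0.0009, 0.0003, -0.0012, 1, 0, 0, 0, 0, 0, 0.0012, 1, 0, 0, 0, 0, 0, 0.0005, 1, 0, 0, 0, 0, 0, 0, 1]

```text
clock: 21.08
eef_pos: [517.3, -64.4, 106.3]
tool_rot: [-3.141, -0.0, 1.553]
force: [0.1, -0.2, -1.4]
width: 45.3
gripper_force: 62.5
```

Emit:
carry_out:
  deltas: [0, 0, 0, 0, 0, 0.0007, 1, 0, 0, 0, 0, 0, 0, 1]

```text
clock: 21.32
eef_pos: [517.3, -64.4, 105.6]
tool_rot: [-3.141, -0.0, 1.553]
force: [0.5, -0.5, -0.3]
width: 45.1
gripper_force: 62.5
```

Emit:
carry_out:
  deltas: [0, 0, 0, 0, 0, 0.0007, 1, 0, 0, 0, 0, 0, 0, 1]

```text
clock: 21.58
eef_pos: [517.3, -64.4, 104.9]
tool_rot: [-3.141, -0.0, 1.553]
force: [-0.3, 0.3, -0.4]
width: 45.0
gripper_force: 62.5
```

The legs are in. Saddle feel puts the centre at x = 517.5, and the holes are at TCP y = -64.4. Now I press down step by step.

Emit:
carry_out:
  deltas: [0, 0, 0, 0, 0, 0.001, 1, 0, 0, 0, 0, 0, 0.001, 1, 0, 0, 0, 0, 0, 0.001, 1, 0, 0, 0, 0, 0, 0, 1]

```text
clock: 22.08
eef_pos: [517.5, -64.4, 102.0]
tool_rot: [3.141, 0.0, 1.553]
force: [-0.3, -0.0, -0.6]
width: 45.1
gripper_force: 62.5
```

Emit:
carry_out:
  deltas: [0, 0, 0, 0, 0, 0.001, 1, 0, 0, 0, 0, 0, 0.001, 1, 0, 0, 0, 0, 0, 0, 1]

```text
clock: 22.45
eef_pos: [517.5, -64.4, 100.0]
tool_rot: [3.141, 0.0, 1.553]
force: [-0.0, 0.1, 0.7]
width: 45.0
gripper_force: 62.6
```

Emit:
carry_out:
  deltas: [0, 0, 0, 0, 0, 0.001, 1, 0, 0, 0, 0, 0, 0.001, 1, 0, 0, 0, 0, 0, 0, 1]

```text
clock: 22.82
eef_pos: [517.6, -64.4, 98.0]
tool_rot: [3.141, 0.0, 1.553]
force: [0.5, 0.0, 1.2]
width: 44.9
gripper_force: 62.7
```

Emit:
carry_out:
  deltas: [0, 0, 0, 0, 0, 0.0015, 1, 0, 0, 0, 0, 0, 0.0015, 1, 0, 0, 0, 0, 0, 0, 1]

```text
clock: 23.2
eef_pos: [517.6, -64.4, 95.0]
tool_rot: [3.141, 0.0, 1.554]
force: [2.4, -0.5, 2.1]
width: 45.5
gripper_force: 62.8
```

Emit:
carry_out:
  deltas: [0, 0, 0, 0, 0, 0.0015, 1, 0, 0, 0, 0, 0, 0.0015, 1, 0, 0, 0, 0, 0, 0, 1]

```text
clock: 23.58
eef_pos: [517.6, -64.4, 92.1]
tool_rot: [3.141, 0.0, 1.553]
force: [1.8, 0.1, 3.3]
width: 44.8
gripper_force: 62.9
```

Emit:
carry_out:
  deltas: [0, 0, 0, 0, 0, 0.0015, 1, 0, 0, 0, 0, 0, 0.0015, 1, 0, 0, 0, 0, 0, 0, 1]

```text
clock: 23.95
eef_pos: [517.6, -64.5, 89.0]
tool_rot: [3.141, 0.0, 1.553]
force: [0.4, -0.5, 3.1]
width: 45.1
gripper_force: 63.0
```

Emit:
carry_out:
  deltas: [0, 0, 0, 0, 0, 0.0015, 1, 0, 0, 0, 0, 0, 0.0015, 1, 0, 0, 0, 0, 0, 0, 1]

```text
clock: 24.32
eef_pos: [517.7, -64.4, 86.0]
tool_rot: [3.141, 0.0, 1.553]
force: [1.5, 0.6, 3.1]
width: 45.2
gripper_force: 62.9
```

Emit:
carry_out:
  deltas: [0, 0, 0, 0, 0, 0.001, 1, 0, 0, 0, 0, 0, 0.001, 1, 0, 0, 0, 0, 0, 0, 1]

```text
clock: 24.7
eef_pos: [517.7, -64.5, 84.1]
tool_rot: [3.141, 0.0, 1.553]
force: [1.0, -0.0, 4.5]
width: 45.2
gripper_force: 63.1
```

Emit:
carry_out:
  deltas: [0, 0, 0, 0, 0, 0.001, 1, 0, 0, 0, 0, 0, 0.001, 1, 0, 0, 0, 0, 0, 0, 1]

```text
clock: 25.08
eef_pos: [517.7, -64.5, 82.1]
tool_rot: [3.141, 0.0, 1.553]
force: [2.4, 0.1, 5.1]
width: 45.1
gripper_force: 63.1
```

Emit:
carry_out:
  deltas: [0, 0, 0, 0, 0, 0.001, 1, 0, 0, 0, 0, 0, 0, 1]

```text
clock: 25.32
eef_pos: [517.7, -64.4, 81.1]
tool_rot: [3.141, 0.0, 1.553]
force: [2.2, 0.5, 4.6]
width: 45.4
gripper_force: 63.0
```

Emit:
carry_out:
  deltas: [0, 0, 0, 0, 0, 0.001, 1, 0, 0, 0, 0, 0, 0, 1]

```text
clock: 25.58
eef_pos: [517.7, -64.5, 80.1]
tool_rot: [3.141, 0.0, 1.553]
force: [2.4, -0.0, 4.9]
width: 44.9
gripper_force: 63.1
```

Emit:
carry_out:
  deltas: [0, 0, 0, 0, 0, 0.0007, 1, 0, 0, 0, 0, 0, 0, 1]

```text
clock: 25.82
eef_pos: [517.7, -64.5, 79.5]
tool_rot: [3.141, 0.0, 1.553]
force: [0.9, -0.1, 6.6]
width: 45.2
gripper_force: 63.2
```

Emit:
carry_out:
  deltas: [0, 0, 0, 0, 0, 0.0005, 1, 0, 0, 0, 0, 0, 0, 1]

```text
clock: 26.08
eef_pos: [517.7, -64.5, 79.1]
tool_rot: [3.141, 0.0, 1.553]
force: [2.0, -0.2, 7.2]
width: 45.1
gripper_force: 63.3
```

Emit:
carry_out:
  deltas: [0, 0, 0, 0, 0, 0.0004, 1, 0, 0, 0, 0, 0, 0, 1]

```text
clock: 26.32
eef_pos: [517.7, -64.5, 78.8]
tool_rot: [3.141, 0.0, 1.553]
force: [1.1, -0.1, 8.0]
width: 45.3
gripper_force: 63.3
```

Emit:
carry_out:
  deltas: [0, 0, 0, 0, 0, 0.0004, 1, 0, 0, 0, 0, 0, 0, 1]

```text
clock: 26.58
eef_pos: [517.7, -64.5, 78.4]
tool_rot: [3.141, -0.0, 1.553]
force: [1.8, -0.1, 7.8]
width: 45.3
gripper_force: 63.4
```

Emit:
carry_out:
  deltas: [0, 0, 0, 0, 0, 0.0004, 1, 0, 0, 0, 0, 0, 0, 1]

```text
clock: 26.82
eef_pos: [517.7, -64.5, 78.1]
tool_rot: [3.141, -0.0, 1.553]
force: [0.4, 0.1, 10.0]
width: 45.4
gripper_force: 63.4
```

Emit:
carry_out:
  deltas: [0, 0, 0, 0, 0, 0.0003, 1, 0, 0, 0, 0, 0, 0, 1]

```text
clock: 27.08
eef_pos: [517.7, -64.5, 77.9]
tool_rot: [3.141, -0.0, 1.553]
force: [0.2, 0.1, 10.3]
width: 45.5
gripper_force: 63.5
```

Emit:
carry_out:
  deltas: [0, 0, 0, 0, 0, 0.0003, 1, 0, 0, 0, 0, 0, 0, 1]

```text
clock: 27.32
eef_pos: [517.8, -64.5, 77.7]
tool_rot: [3.141, -0.0, 1.553]
force: [0.7, 0.7, 11.0]
width: 45.2
gripper_force: 63.6
```

Emit:
carry_out:
  deltas: [0, 0, 0, 0, 0, 0, -0.5, 0, 0, 0, 0, 0, 0, -0.5, 0, 0, 0, 0, 0, 0, -0.5, 0, 0, 0, 0, 0, -0.03, -0.5, 0, 0, 0, 0, 0, -0.04, -0.5, 0, 0, 0, 0, 0, 0, 1, 0, 0, 0, 0, 0, 0, 1, 0, 0, 0, 0, 0, 0, 1, 0, 0, 0, 0, 0, 0, 1, 0, 0, 0, 0, 0, 0, 1, 0, 0, 0, 0, 0, 0, 1]

```text
clock: 28.7
eef_pos: [517.3, -64.4, 146.8]
tool_rot: [-3.141, 0.0, 1.553]
force: [-0.4, -0.4, -0.2]
width: -0.1
gripper_force: 0.0
```

Emit:
carry_out:
  deltas: [0, 0, 0, 0, 0, 0.015, 1, 0, 0, 0, 0, 0, 0.008, 1, 0, 0, 0, 0, 0, 0, 1]

```text
clock: 29.08
eef_pos: [516.5, -64.3, 122.9]
tool_rot: [-3.139, -0.0, 1.553]
force: [-0.6, 0.5, -0.6]
width: -0.0
gripper_force: 0.0
```

Run:
```python
from h import *
plan([517.7,-65,118],1.553)
b=ctrl.get_image("scene")[:,:,::-1]
cv2.imwrite("pics/v5.png",cv2.resize(b[130:230,200:320],None,fx=6,fy=6,interpolation=cv2.INTER_CUBIC))
```

```text
t29.07 pos [516.5 -64.3 122.9] F [-0.6  0.5 -0.6] w -0.0
turn deg [-0.13 -0.01  0.  ] then shift m [-0.0006  0.0012  0.0049]
```

View pics/v5.png

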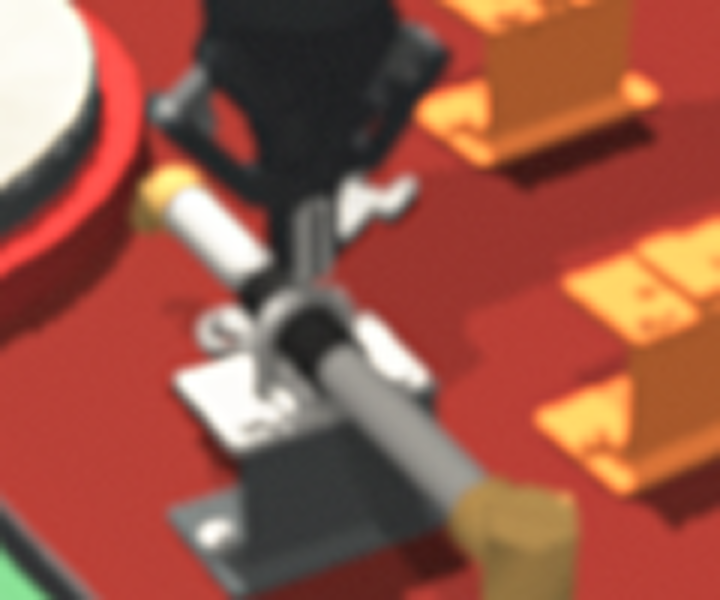

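The U-bolt stands upright around the sleeve with both legs in the holes: bow at crop (300,305), near leg at (262,375). Next I feel the top of its bow with the shut fingers.

Emit:
carry_out:
  deltas: [0, 0, 0, -0.0006, 0.0012, 0.002, 1, 0, 0, 0, 0, 0, 0.001, 1, 0, 0, 0, 0, 0, 0.001, 1, 0, 0, 0, 0, 0, 0, 1]

```text
clock: 29.62
eef_pos: [518.5, -65.0, 120.0]
tool_rot: [-3.142, -0.0, 1.553]
force: [0.3, 0.2, -0.1]
width: -0.1
gripper_force: 0.0
```

Emit:
carry_out:
  deltas: [0, 0, 0, 0, 0, 0.0007, 1, 0, 0, 0, 0, 0, 0, 1]

```text
clock: 29.88
eef_pos: [518.5, -65.0, 119.3]
tool_rot: [-3.141, -0.0, 1.553]
force: [-0.3, 0.5, 0.2]
width: -0.1
gripper_force: 0.0
```

Emit:
carry_out:
  deltas: [0, 0, 0, 0, 0, 0.0007, 1, 0, 0, 0, 0, 0, 0, 1]

```text
clock: 30.12
eef_pos: [518.5, -65.0, 118.5]
tool_rot: [-3.141, -0.0, 1.553]
force: [-1.1, 0.1, -0.1]
width: 0.4
gripper_force: 0.0
```

Emit:
carry_out:
  deltas: [0, 0, 0, 0, 0, 0.0006, 1, 0, 0, 0, 0, 0, 0, 1]

```text
clock: 30.38
eef_pos: [518.5, -65.0, 117.9]
tool_rot: [-3.141, -0.0, 1.553]
force: [0.7, -0.3, 0.4]
width: 0.5
gripper_force: 0.0
```

Emit:
carry_out:
  deltas: [0, 0, 0, 0, 0, 0.0004, 1, 0, 0, 0, 0, 0, 0, 1]

```text
clock: 30.62
eef_pos: [518.5, -65.0, 117.6]
tool_rot: [-3.142, -0.0, 1.553]
force: [0.0, 0.3, 0.8]
width: 0.0
gripper_force: 0.0
```

Emit:
carry_out:
  deltas: [0, 0, 0, 0, 0, 0.0004, 1, 0, 0, 0, 0, 0, 0, 1]

```text
clock: 30.88
eef_pos: [518.5, -65.0, 117.2]
tool_rot: [-3.141, -0.0, 1.553]
force: [-0.0, 0.5, 0.9]
width: -0.1
gripper_force: 0.0
```

Emit:
carry_out:
  deltas: [0, 0, 0, 0, 0, 0.0004, 1, 0, 0, 0, 0, 0, 0, 1]

```text
clock: 31.12
eef_pos: [518.6, -65.0, 116.8]
tool_rot: [3.141, -0.0, 1.553]
force: [-0.1, 0.7, 0.6]
width: 0.1
gripper_force: 0.5
```

Emit:
carry_out:
  deltas: [0, 0, 0, 0, 0, 0.0004, 1, 0, 0, 0, 0, 0, 0, 1]

```text
clock: 31.38
eef_pos: [518.6, -65.1, 116.6]
tool_rot: [3.141, -0.0, 1.553]
force: [-0.7, -0.3, 4.2]
width: 0.1
gripper_force: 2.0
```

Emit:
carry_out:
  deltas: [0, 0, 0, 0, 0, 0.0004, 1, 0, 0, 0, 0, 0, 0, 1]

```text
clock: 31.62
eef_pos: [518.9, -65.1, 116.4]
tool_rot: [3.141, -0.0, 1.553]
force: [-0.5, 0.3, 6.9]
width: -0.1
gripper_force: 2.9
```

Emit:
carry_out:
  deltas: [0, 0, 0, 0, 0, 0.0004, 1, 0, 0, 0, 0, 0, 0, 1]

```text
clock: 31.88
eef_pos: [519.2, -65.1, 116.2]
tool_rot: [3.14, -0.0, 1.553]
force: [-0.2, 0.4, 6.9]
width: -0.0
gripper_force: 3.6
```

Emit:
carry_out:
  deltas: [0, 0, 0, 0, 0, 0.0003, 1, 0, 0, 0, 0, 0, 0, 1]

```text
clock: 32.12
eef_pos: [519.5, -65.1, 116.1]
tool_rot: [3.14, -0.0, 1.553]
force: [-1.4, -0.3, 9.0]
width: 0.0
gripper_force: 4.1
```

Emit:
carry_out:
  deltas: [0, 0, 0, 0, 0, 0.0003, 1, 0, 0, 0, 0, 0, 0, 1]

```text
clock: 32.38
eef_pos: [519.6, -65.1, 115.9]
tool_rot: [3.139, -0.0, 1.553]
force: [0.3, 0.5, 8.7]
width: 0.0
gripper_force: 4.3
```

Emit:
carry_out:
  deltas: [0, 0, 0, 0, 0, -0.004, 1, 0, 0, 0, 0, -0.001, 0, 1, 0, 0, 0, 0, 0, 0, 1]

```text
clock: 32.75
eef_pos: [517.1, -64.9, 118.7]
tool_rot: [-3.141, -0.0, 1.553]
force: [-0.3, 0.5, 1.1]
width: -0.2
gripper_force: 0.0
```

Emit:
carry_out:
  deltas: [0, 0, 0, 0, 0, 0.0025, 1, 0, 0, 0, 0, 0, 0, 1]

```text
clock: 33.0
eef_pos: [517.5, -65.0, 116.3]
tool_rot: [-3.141, -0.0, 1.553]
force: [-0.4, 0.9, 1.2]
width: -0.1
gripper_force: 0.5
```

Emit:
carry_out:
  deltas: [0, 0, 0, 0, 0, 0.0006, 1, 0, 0, 0, 0, 0, 0, 1]

```text
clock: 33.25
eef_pos: [517.6, -65.0, 116.1]
tool_rot: [3.141, -0.0, 1.553]
force: [-1.3, 0.3, 4.3]
width: 0.0
gripper_force: 2.1
```

Emit:
carry_out:
  deltas: [0, 0, 0, 0, 0, 0.0005, 1, 0, 0, 0, 0, 0, 0, 1]

```text
clock: 33.5
eef_pos: [517.8, -65.0, 115.9]
tool_rot: [3.141, -0.0, 1.553]
force: [-1.5, 0.8, 6.5]
width: 0.1
gripper_force: 3.4
```

Emit:
carry_out:
  deltas: [0, 0, 0, 0, 0, 0.0004, 1, 0, 0, 0, 0, 0, 0, 1]

```text
clock: 33.75
eef_pos: [518.1, -65.0, 115.7]
tool_rot: [3.14, -0.0, 1.553]
force: [0.0, 0.9, 8.5]
width: -0.1
gripper_force: 4.2
```

Emit:
carry_out:
  deltas: [0, 0, 0, 0, -0.0005, 0.0004, 1, 0, 0, 0, 0, 0, 0, 1]

```text
clock: 34.0
eef_pos: [518.2, -65.0, 115.6]
tool_rot: [3.139, -0.0, 1.553]
force: [-0.9, 1.8, 10.6]
width: -0.1
gripper_force: 5.0
```

Emit:
carry_out:
  deltas: [0, 0, 0, 0, 0, 0.0004, 1, 0, 0, 0, 0, 0, 0, 1]

```text
clock: 34.25
eef_pos: [518.5, -65.0, 115.4]
tool_rot: [3.138, -0.0, 1.553]
force: [-0.6, 0.6, 11.4]
width: -0.2
gripper_force: 5.6
```

Emit:
carry_out:
  deltas: [0, 0, 0, 0, 0, 0.0003, 1, 0, 0, 0, 0, 0, 0, 1]

```text
clock: 34.5
eef_pos: [518.7, -65.1, 115.3]
tool_rot: [3.138, -0.0, 1.553]
force: [-0.6, -0.6, 12.0]
width: -0.0
gripper_force: 6.2
```

Emit:
carry_out:
  deltas: [0, 0, 0, 0, 0, -0.0035, 1, 0, 0, 0, 0, -0.0005, 0, 1, 0, 0, 0, 0, 0, 0, 1]

```text
clock: 34.88
eef_pos: [516.1, -64.9, 117.0]
tool_rot: [-3.141, 0.0, 1.553]
force: [-0.3, -0.9, -0.4]
width: -0.4
gripper_force: 0.0
```

Emit:
carry_out:
  deltas: [0, 0, 0, 0, 0, 0.0015, 1, 0, 0, 0, 0, 0, 0, 1]

```text
clock: 35.12
eef_pos: [516.4, -65.0, 115.8]
tool_rot: [-3.141, -0.0, 1.553]
force: [-1.4, 0.6, 1.6]
width: -0.2
gripper_force: 1.0
```

Emit:
carry_out:
  deltas: [0, 0, 0, 0, 0, 0.0004, 1, 0, 0, 0, 0, 0, 0, 1]

```text
clock: 35.38
eef_pos: [516.5, -65.0, 115.7]
tool_rot: [3.142, -0.0, 1.553]
force: [-0.9, 0.4, 4.2]
width: -0.2
gripper_force: 2.2
```

Emit:
carry_out:
  deltas: [0, 0, 0, 0, 0, 0.0004, 1, 0, 0, 0, 0, 0, 0, 1]

```text
clock: 35.62
eef_pos: [516.7, -65.0, 115.5]
tool_rot: [3.141, -0.0, 1.553]
force: [-2.1, 0.4, 7.0]
width: 0.1
gripper_force: 3.5
```

Emit:
carry_out:
  deltas: [0, 0, 0, 0, 0, 0.0004, 1, 0, 0, 0, 0, 0, 0, 1]

```text
clock: 35.88
eef_pos: [516.9, -65.0, 115.3]
tool_rot: [3.141, -0.0, 1.553]
force: [-2.3, 0.4, 8.5]
width: -0.2
gripper_force: 4.4
```

Emit:
carry_out:
  deltas: [0, 0, 0, 0, 0, 0.0004, 1, 0, 0, 0, 0, 0, 0, 1]

```text
clock: 36.12
eef_pos: [517.3, -65.0, 115.1]
tool_rot: [3.14, -0.0, 1.553]
force: [-1.8, 0.8, 10.9]
width: 0.2
gripper_force: 4.8
```

Emit:
carry_out:
  deltas: [0, 0, 0, 0, 0, 0.0004, 1, 0, 0, 0, 0, 0, 0, 1]

```text
clock: 36.38
eef_pos: [517.6, -65.0, 115.0]
tool_rot: [3.139, -0.0, 1.553]
force: [-1.3, 0.9, 11.1]
width: -0.1
gripper_force: 5.7
```

Emit:
carry_out:
  deltas: [0, 0, 0, 0, 0, 0.0003, 1, 0, 0, 0, 0, 0, 0, 1]

```text
clock: 36.62
eef_pos: [517.8, -65.0, 114.8]
tool_rot: [3.139, -0.0, 1.553]
force: [-0.5, 2.0, 12.7]
width: -0.3
gripper_force: 6.3
```

Emit:
carry_out:
  deltas: [0, 0, 0, 0, 0, 0.0003, 1, 0, 0, 0, 0, 0, 0, 1]

```text
clock: 36.88
eef_pos: [518.0, -65.0, 114.7]
tool_rot: [3.138, -0.0, 1.553]
force: [-0.9, 1.0, 14.2]
width: 0.2
gripper_force: 6.8
```

Emit:
carry_out:
  deltas: [0, 0, 0, 0, 0, -0.004, 1, 0, 0, 0, 0, 0, 0.002, 1, 0, 0, 0, 0, 0, 0, 1]

```text
clock: 37.25
eef_pos: [516.7, -65.0, 115.2]
tool_rot: [3.141, 0.0, 1.553]
force: [0.5, 0.2, 3.5]
width: 0.1
gripper_force: 1.8
```

Emit:
carry_out:
  deltas: [0, 0, 0, 0, 0, 0.0004, 1, 0, 0, 0, 0, 0, 0, 1]

```text
clock: 37.5
eef_pos: [516.8, -65.1, 115.1]
tool_rot: [3.141, -0.0, 1.553]
force: [-1.1, 0.1, 5.2]
width: 0.3
gripper_force: 3.0
```

Emit:
carry_out:
  deltas: [0, 0, 0, 0, 0, 0.0004, 1, 0, 0, 0, 0, 0, 0, 1]

```text
clock: 37.75
eef_pos: [516.8, -65.0, 115.0]
tool_rot: [3.141, -0.0, 1.553]
force: [-1.2, 0.3, 7.9]
width: 0.2
gripper_force: 4.2
```

The bow rests at about 107.5 mm, which is an estimated 7–9 N on the rubber, and it holds when let go. I retreat and hand in.

Emit:
carry_out:
  deltas: [0, 0, 0, 0, 0, -0.01, 1, 0, 0, 0, 0, 0, -0.04, 1, 0, 0, 0, 0, 0, -0.05, 1, 0, 0, 0, 0, 0, 0, 1, 0, 0, 0, 0, 0, 0, 1]

```text
clock: 38.38
eef_pos: [515.9, -64.6, 214.1]
tool_rot: [-3.141, -0.0, 1.554]
force: [-1.2, 0.9, -0.3]
width: 0.2
gripper_force: 0.0
```

```bash
python3 -c "
from cell import ctrl
print(ctrl.read_state()['force']); print(ctrl.finish_job())"
```

```text
[-1.153225    0.90245926 -0.27244112]
the job is handed in; nothing more can be done
None
```

The job was handed in at 38.4 s with no verdict returned: the pipe is back over the bracket, and the fitting U-bolt is through both holes and clipped, its bow gripping the sleeve with an estimated 7–9 N.

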